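Stand the small chopping board on end in the dish rack

TASK

Pick up the small wooden board that lies flat on the counter, lay it lengthways up the yellow sloping rest with its lower end by the lip, and let go of it. Then take it again by its upper end and lower it (do not drop it) to stand on end in the rack slot that has the blue shoe, all the way down on the shoe and upright. Leave the steel plates and the glass bowl where they are.

Things in the scene. Friction and masses are not known exactly. Their poses are not given: they have to be found in the camera images.
- board: Small wooden chopping board, 180 x 64 x 14 mm, about 0.12 kg, the same at both ends apart from a dark spot near its +x end. Origin at the centre of its underside; x along the 180 mm, y along the 64 mm, z out of its upper face. Starts flat on the counter.
- board_mid (a point): The middle of the board's solid: 7 mm above its origin along its z.
- rest: Yellow sloping rest, fixed, base 120 x 60 mm (x from -80 to 40). Origin at counter height, z up. Its face, 46 mm wide and 115 mm long, rises at 45 degrees towards the rest's own +x, from a lip (14 mm high, square to the face) at x = -60, z = 20 mm to x = 21, z = 101 mm. A board laid lengthways on it overhangs its top by 65 mm, free on both sides for fingers.
- rest_mid (a point): Point on the sloping face 90 mm up from the lip (rest frame x = 3.6, y = 0, z = 83.6 mm): where the centre of the board's underside comes when its lower end touches the lip.
- rack: Red plastic dish rack on a grey drip tray, fixed, 190 (x) x 225 (y) mm. Origin under its centre at counter height. Three upright slots side by side at y = -55, 0 and 55 mm, each 20 mm wide along y, between pairs of 8 x 6 mm tines at x = -24 and 24 mm whose tops are 96 mm above the counter. Its rim is 70 mm high.
- shoe: Blue plastic shoe fixed in one of the rack's three slots (drawn at random; the other two hold plates). Origin in the slot's centre under the shoe, 25 mm above the counter; axes parallel to the rack's: x along the slot, y across it, z up. Its floor, on which the board stands, is 4 mm above the origin; end lips 26 mm high leave 86 mm along x for the board's 64 mm.
- plate_a: Steel plate, 150 mm across, 16 mm deep, on edge in a rack slot, its top about 166 mm above the counter. Origin at its centre, y along its axis.
- plate_b: A second steel plate, like plate_a, in another slot.
- bowl: Glass bowl, 140 mm across, 60 mm high, at the back of the counter. Origin under its centre.
- kadai: Steel kadai, 250 mm across, fixed, tilted against the -y side of the rack, up to 180 mm high. Origin at counter height, 170 mm from the rack's centre.
Not all that is in view belongs to the job. Of the things like the board, leave any that is green or orange; of the rest the larger one is meant.

How it is judged:
On the way, in this order (a step that is already met when the one before it is completed fails the run):
1. the board lies lengthways up the sloping rest (flat on its face within 10 degrees, its middle within 40 mm of rest_mid), let go and still (distance between board and rest_mid below 0.04 m and angle between the z axis of board and the z axis of rest, either way round between 0.605 and 0.965 rad and angle between the y axis of board and the y axis of rest, either way round below 0.35 rad and contact force between board and rest above 0.1 N and contact force between the fingers and board below 0.1 N and linear speed of board below 0.03 m/s), for 0.2 s.
2. the board is on end in the slot with the blue shoe, lowered to within 15 mm of the shoe's floor while the fingers still hold it (x of board_mid in the frame of shoe between -0.016 and 0.016 m and y of board_mid in the frame of shoe between -0.009 and 0.009 m and angle between the x axis of board and the z axis of shoe, either way round below 0.12 rad and angle between the z axis of board and the y axis of shoe, either way round below 0.2 rad and z of board_mid in the frame of shoe below 0.109 m and contact force between the fingers and board above 0.5 N), for 0.05 s.
At the end, for the whole second after the job is handed in: The board stands on end in the slot with the blue shoe: its lower end on the shoe's floor (within 6 mm), its middle within 16 mm along and 9 mm across the slot, upright within 7 degrees, its faces along the slot within 11 degrees, let go and at rest (x of board_mid in the frame of shoe between -0.016 and 0.016 m and y of board_mid in the frame of shoe between -0.009 and 0.009 m and angle between the x axis of board and the z axis of shoe, either way round below 0.12 rad and angle between the z axis of board and the y axis of shoe, either way round below 0.2 rad and z of board_mid in the frame of shoe between 0.088 and 0.1 m and linear speed of board below 0.04 m/s and angular speed of board below 0.5 rad/s); the robot touches nothing.
It fails at once if the first plate is moved more than 30 mm (distance of plate_a from where it was at the start of the episode above 0.03 m).
It fails at once if the second plate is moved more than 30 mm (distance of plate_b from where it was at the start of the episode above 0.03 m).
It fails at once if the glass bowl is moved more than 30 mm (distance of bowl from where it was at the start of the episode above 0.03 m).
It also fails if it takes over 72 s, if anything falls off the work surface, if the arm or the gripper's body presses on something with over 40 N, if the wrist force passes 120 N, or if a joint passes its speed limit or range.

ROBOT

A 6-joint arm with a two-finger parallel gripper is mounted at the origin on the work surface. World frame = base frame: x ahead of the robot, y to its left, z up, the work surface at z = 0. Lengths are in m, angles in rad, forces in N, time in s.
With the tool pointing down it reaches from about 0.375 to 0.925 m from the base axis. Payload 5.7 kg.
Tool frame: the origin (TCP) lies where the fingers leave the gripper's body, on its centre line; the fingertips stand arm.finger_overhang ahead of it and the grasp point (between the pads) lies 61 mm ahead of it (arm.finger_overhang is the distance from the TCP to the fingertips, in m); z points along the fingers, y is the line along which they close (so a half turn about z gives the same grasp; the last joint's range is limited). The gripper opens to 88 mm and grips with 3 to 60 N. Pads are 20 mm wide; open, the fingers measure 115 mm over their backs; the gripper's body (75 mm by 178 mm) begins 61 mm behind the grasp point.
Start: joints at [-1.38, 0.359, 1.51, -0, 1.272, -0.115], TCP at [0.181, -0.572, 0.303] pointing down, gripper open.
Joint ranges: [-2.97, 2.97], [-1.01, 2.36], [0.21, 2.38], [-0.96, 4.11], [0.2, 2.71], [-2.98, 2.98]. Speed limits (rad/s): [2.39, 2.39, 3.14, 3.14, 3.14, 3.14].

INTERFACE

Orientations are given as a unit quaternion [w, x, y, z].
In Python, from rig import arm gives the robot as it stands.
- The arm moves only by the tool drive_tool, never from a script. Its argument "moves" is a list of rows, each a list of 7 numbers: the closure in counts, from 0 (fully open) to 255 (shut), then the shift along the world's x, y, z in m, then the turn, a rotation vector about the world's x, y, z in degrees. A call has 1 to 20 rows; each row is the pose to reach, as a shift and turn from the pose commanded when the call began; what a row does not reach only later rows make up. A row lasts 1/10 s, in which the tool goes at most 50 mm and 8.59 degrees, less where a joint would pass 70% of its speed; a pose out of reach is approached as far as the arm can. A call with a gripper value outside its range is refused whole. The fingers move at their own pace and stop on an object; the grip force is fixed at half the most. Time passes only in rows, so rows that repeat a pose let the fingers close. It gives the time, the measured TCP pose, the force, the opening and the grip force at its end, in the units of the state.
- arm.read_state(): the state, without advancing time (a new reading comes with each control period).
- arm.capture(name): name is "scene" or "top"; returns (picture, depth): 420x560x3 uint8, red, green, blue; 420x560 float32, m along the optical axis (not along the pixel's ray), 0 where there is no reading.
- arm.camera_params(name): a dict with "intrinsics" (3x3 intrinsics, pixels), "view" (4x4, takes a point from world to camera coordinates). Camera axes: x right, y up, looking along -z (the intrinsics and any distortion apply to the point x, -y, -z); pixel columns grow to the right and rows downward; lengths in m; the calibration is good to about 2 mm. A picture is of the moment at which its call begins. camera_params takes no time and is no camera call.
- arm.sign_off(): hands the job in; it is judged then, once.
Trained networks look in the newest picture that a camera, given by its name, has taken for a name from the list of things; names that differ only in an ending like _2 or _b are one class to them, and where a whole thing is asked for, a point or a joint stands for the part that bears it (a point fixed in the world has none). Each returns a list of dicts, best first, with "p" (0 to 1); they miss things now and then, are a little off and sometimes report something else, mostly with a low value. They report only what shows in the picture. A call takes as long as a camera call. They do not tell look-alikes from the thing itself.
- arm.look_for(name, camera): "rect" ([left, top, width, height] in pixels, round what is visible of it).
- arm.regions_of(name, camera): "pixels" (420x560 bool, what is visible of it) and "rect" ([left, top, width, height] in pixels, round what is visible of it).
The state is a dict: "time": time; "q": joint angles; "qd": joint speeds; "joint_efforts": joint torques, N m; "eef_pos": TCP position; "eef_rot": TCP orientation; "wrist_force": force on the tool from outside, world axes, zero at the start; "torque": the same for the moment, N m; "grip_width": opening from 0.0 (shut) to 1.0 (fully open); "grip_force": force on a finger pad.
Only numpy, scipy, OpenCV 4.12 (cv2) and the standard library are available. Lean on these libraries where they do the work, as an engineer would, in place of code of your own. Each camera call takes 0.05 s, during which the arm holds its last target. There are 200 camera calls.

## Working session

There is one attempt and no reset: what is moved stays moved. The work goes in short steps, Python scripts to look and compute and a tool call to move; the robot and the scene stay as the last step left them, time stands still between calls to the robot, and variables do not carry over. Pictures are saved under pics/ and viewed, at most 10 in all, crops included, and the job is handed in when it is done.

Besides the shell and the picture viewer there is one more tool, called after "Request:" in YAML: its name, and indented under it one key for each argument. drive_tool: Moves the arm, as the interface text tells. Its arguments: {"type":"object","properties":{"moves":{"type":"array"}},"required":["moves"]}

```bash
mkdir -p pics; ls; cat > h.py <<'E'
import numpy as np,cv2
from rig import arm
def cap(n):
    p,d=arm.capture(n);c=arm.camera_params(n);return p,d,c
def pts(d,c):
    K=np.array(c["intrinsics"]);V=np.array(c["view"])
    v,u=np.mgrid[:d.shape[0],:d.shape[1]]
    x=(u-K[0,2])/K[0,0]*d;y=(v-K[1,2])/K[1,1]*d
    P=np.stack([x,-y,-d,np.ones_like(d)],-1)@np.linalg.inv(V).T
    P=P[...,:3];P[d<=0]=np.nan;return P
E
python3 - <<'E'
from h import *
for n in("scene","top"):
    p,d,c=cap(n);cv2.imwrite(f"pics/{n}0.png",p[...,::-1]);P=pts(d,c);np.savez(f"{n}.npz",p=p,P=P)
    print(n,{k:np.round(np.array(v),3).tolist() for k,v in c.items()})
    for o in("board","rest","rack","shoe","plate_a","bowl","kadai"):
        for r in arm.regions_of(o,n):
            m=r["pixels"]; q=P[m]; q=q[~np.isnan(q[:,0])]
            if len(q): print(o,round(r["p"],2),np.int32(r["rect"]).tolist(),np.round(np.median(q,0),3),np.round(np.percentile(q,[3,97],0),3).tolist())
s=arm.read_state();print(arm.finger_overhang,s["eef_pos"],s["eef_rot"],s["time"])
E
```

```text
pics
scene {'intrinsics': [[502.247, 0.0, 277.937], [0.0, 502.247, 212.019], [0.0, 0.0, 1.0]], 'view': [[0.682, 0.731, -0.017, -0.362], [-0.539, 0.518, 0.664, 0.19], [0.494, -0.444, 0.748, -1.704], [0.0, 0.0, 0.0, 1.0]]}
board 0.91 [341, 152, 42, 43] [0.524 0.375 0.013] [[0.437, 0.324, 0.0], [0.598, 0.435, 0.018]]
board 0.9 [301, 120, 39, 16] [0.256 0.46  0.01 ] [[0.189, 0.424, -0.0], [0.321, 0.497, 0.015]]
board 0.68 [281, 149, 37, 21] [0.328 0.288 0.008] [[0.302, 0.235, -0.001], [0.348, 0.347, 0.013]]
board 0.66 [225, 190, 62, 32] [0.38  0.043 0.013] [[0.294, -0.005, 0.001], [0.458, 0.092, 0.018]]
board 0.18 [216, 271, 24, 32] [ 0.563 -0.209  0.03 ] [[0.512, -0.221, 0.025], [0.603, -0.199, 0.05]]
rest 0.83 [284, 195, 43, 46] [0.55  0.103 0.034] [[0.517, 0.049, 0.003], [0.57, 0.15, 0.096]]
rest 0.57 [112, 268, 78, 111] [ 0.51  -0.413  0.045] [[0.42, -0.505, 0.008], [0.643, -0.334, 0.151]]
rack 0.65 [175, 239, 107, 102] [ 0.593 -0.215  0.019] [[0.466, -0.321, 0.0], [0.652, -0.108, 0.075]]
shoe 0.66 [340, 155, 44, 42] [0.521 0.374 0.013] [[0.435, 0.324, 0.002], [0.597, 0.429, 0.018]]

[... 1314 characters left out ...]
48, 182, 4, 28] [ 0.551 -0.209  0.031] [[0.51, -0.22, 0.023], [0.599, -0.196, 0.088]]
plate_a 0.75 [336, 166, 4, 46] [ 0.553 -0.151  0.123] [[0.496, -0.158, 0.023], [0.624, -0.142, 0.165]]
plate_a 0.71 [370, 169, 7, 46] [ 0.553 -0.263  0.075] [[0.49, -0.272, 0.02], [0.617, -0.251, 0.162]]
bowl 0.89 [188, 131, 44, 40] [0.72  0.262 0.025] [[0.655, 0.197, 0.002], [0.769, 0.317, 0.064]]
bowl 0.67 [336, 167, 3, 40] [ 0.557 -0.151  0.124] [[0.496, -0.159, 0.023], [0.621, -0.142, 0.165]]
kadai 0.82 [392, 148, 53, 95] [ 0.548 -0.434  0.037] [[0.419, -0.511, 0.003], [0.667, -0.328, 0.164]]
0.08 [ 0.18062762 -0.5721505   0.30264061] [-3.44724660e-05  9.88336259e-01  1.52287352e-01  6.74945058e-06] 0.8
```

```bash
python3 - <<'E'
import cv2,numpy as np
a=cv2.imread("pics/scene0.png");b=cv2.imread("pics/top0.png")
x=cv2.resize(a[100:390,105:405],None,fx=2,fy=2,interpolation=3)
cv2.imwrite("pics/s1.png",x)
y=cv2.resize(b[120:330,130:460],None,fx=2.4,fy=2.4,interpolation=3)
cv2.imwrite("pics/t1.png",y)
E
```

```text
(no output)
```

View pics/s1.png

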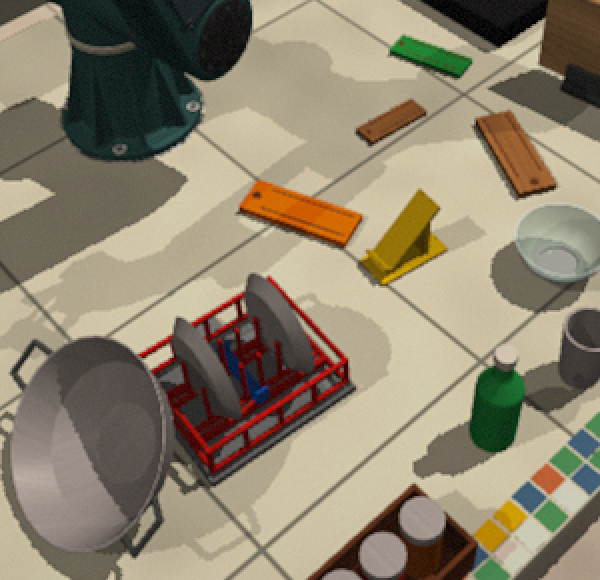

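View pics/t1.png

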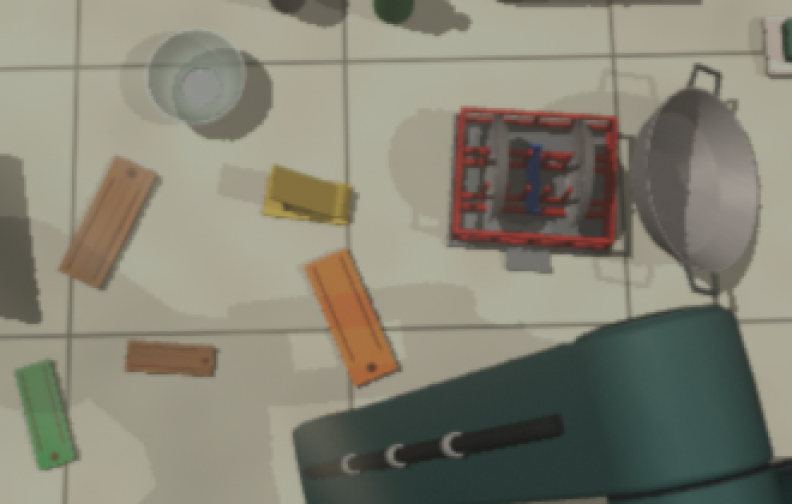

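The brown boards are at top-view pixels (176,213), large, and (201,267), small. The orange board is at (276,250) and the green one at (149,292). I choose the large brown one, near (0.515, 0.38). The yellow rest is at top (258,204). The shoe is in the middle slot at top (353,196), with plates in the slots on either side.

```bash
python3 - <<'E'
from h import *
D={n:np.load(n+".npz") for n in("scene","top")}
def sel(n,lo,hi,box):
    p=D[n]["p"];P=D[n]["P"];h=cv2.cvtColor(p,cv2.COLOR_RGB2HSV)
    m=cv2.inRange(h,lo,hi)>0
    b=np.array(box);ok=np.all((P>b[0])&(P<b[1]),-1)
    return P[m&ok]
for n in D:
    P=D[n]["P"];b=np.array([[.40,.29,.007],[.63,.47,.03]]);
    m=np.all((P>b[0])&(P<b[1]),-1)
    m=cv2.morphologyEx(m.astype(np.uint8),cv2.MORPH_OPEN,np.ones((3,3)))>0
    q=P[m];r=cv2.minAreaRect((q[:,:2]*1000).astype(np.float32));print(n,"board",r,q[:,2].mean(), len(q), q.mean(0))
    y=sel(n,(18,120,50),(35,255,255),[[.45,0,-.01],[.65,.2,.15]])
    f=y[y[:,2]>.008]
    # ransac plane 45deg
    best=None;rng=np.random.default_rng(0)
    for _ in range(3000):
        a=f[rng.choice(len(f),3,False)];nn=np.cross(a[1]-a[0],a[2]-a[0]);L=np.linalg.norm(nn)
        if L<1e-5: continue
        nn/=L;nn*=np.sign(nn[2])
        if abs(nn[2]-.707)>.15: continue
        i=abs((f-a[0])@nn)<.003
        if best is None or i.sum()>best.sum(): best=i
    if best is None: print(n,len(f));continue
    g=f[best];c=g.mean(0);nn=np.linalg.svd(g-c)[2][2];nn*=np.sign(nn[2])
    up=np.array([-nn[0],-nn[1]]);up/=np.linalg.norm(up)
    s=np.array([-up[1],up[0]])
    print(n,"rest",len(f),len(g),"c",c,"n",nn,"yaw",np.degrees(np.arctan2(up[1],up[0])))
    for nm,d in(("up",up),("s",s)): print(nm,np.percentile(g[:,:2]@d,[1,50,99]),"all",np.percentile(y[:,:2]@d,[0.5,99.5]))
    print("z",np.percentile(g[:,2],[1,99]),"minrect",cv2.minAreaRect((y[:,:2]*1000).astype(np.float32)))
    # rack
    for nm,lo,hi,zb in(("rim",(0,150,60),(8,255,255),(.06,.08)),("tines",(0,150,60),(8,255,255),(.085,.1)),("shoe",(105,120,40),(125,255,255),(.0,.07))):
        q=sel(n,lo,hi,[[.4,-.36,zb[0]],[.7,-.06,zb[1]]])
        if len(q)>4: print(n,nm,len(q),cv2.minAreaRect((q[:,:2]*1000).astype(np.float32)),q.mean(0))
        if nm=="tines":print(np.round(q[::6],3).tolist())
E
```

```text
scene board ((515.3807373046875, 380.0386657714844), (67.8706283569336, 186.17193603515625), 64.10189056396484) 0.012962029699516441 816 [0.5185351  0.3779671  0.01296203]
scene rest 779 427 c [0.54299948 0.10284748 0.05842814] n [-0.11558312 -0.69984286  0.70488333] yaw 80.62192368584911
up [0.14157436 0.18989427 0.23154788] all [0.1317827 0.2501909]
s [-0.54200366 -0.51923717 -0.49472198] all [-0.54734549 -0.49257907]
z [0.00893668 0.09989177] minrect ((545.3668823242188, 105.0316162109375), (125.03125, 59.34296417236328), 77.90047454833984)
scene rim 577 ((557.2583618164062, -208.8426513671875), (215.95355224609375, 178.87054443359375), 84.95896911621094) [ 0.58288429 -0.21276629  0.06902219]
scene tines 51 ((555.801513671875, -220.2342987060547), (118.27754974365234, 58.017051696777344), 85.33029174804688) [ 0.55688891 -0.20697371  0.09167912]
[[0.534, -0.167, 0.096], [0.539, -0.165, 0.09], [0.536, -0.192, 0.09], [0.534, -0.219, 0.094], [0.586, -0.167, 0.092], [0.578, -0.197, 0.091], [0.584, -0.199, 0.085], [0.528, -0.276, 0.087], [0.576, -0.28, 0.095]]
scene shoe 169 ((544.05474
[... 311 characters left out ...]
 289 c [0.5374331  0.10430439 0.06034562] n [-0.091292   -0.68402072  0.72372745] yaw 82.3980121500729
up [0.12036019 0.17500661 0.21857157] all [0.11921564 0.23360169]
s [-0.54118274 -0.51858003 -0.49814784] all [-0.5422234  -0.49263707]
z [0.01016028 0.10220541] minrect ((536.5162963867188, 106.2854995727539), (116.94102478027344, 51.577972412109375), 81.57693481445312)
top rim 270 ((552.913818359375, -207.24560546875), (213.51254272460938, 174.588623046875), 85.11674499511719) [ 0.52527472 -0.20789098  0.07038077]
top tines 5 ((552.8161010742188, -220.25045776367188), (70.1896743774414, 25.020648956298828), 25.706735610961914) [ 0.55745055 -0.22049774  0.094919  ]
[[0.579, -0.195, 0.096]]
```

```bash
cat >> h.py <<'E'
from scipy.spatial.transform import Rotation as Ro
def unit(deg): a=np.radians(deg);return np.array([np.cos(a),np.sin(a),0])
Z=np.array([0,0,1.])
def frame(y,z):
    y=y/np.linalg.norm(y);z=z-y*(y@z);z=z/np.linalg.norm(z);return np.stack([np.cross(y,z),y,z],1)
def cur():
    s=arm.read_state();return np.array(s["eef_pos"]),Ro.from_quat(np.roll(s["eef_rot"],-1)).as_matrix(),s
def go(R,g,d=.061):
    "shift/turn so that the point d ahead of TCP comes to g"
    p,R0,s=cur();t=g-R[:,2]*d;rv=Ro.from_matrix(R@R0.T).as_rotvec(degrees=True)
    print("shift",np.round(t-p,4),"turn",np.round(rv,2),"tcp",np.round(t,3))
BY,UY=-25.6,81.0          # board yaw, rest yaw
t=np.radians(20);out=unit(BY)
R_flat=frame(unit(BY+90),np.sin(t)*out-np.cos(t)*Z)
u=unit(UY)
M=Ro.from_rotvec(np.radians(45)*np.cross(u,Z))*Ro.from_euler('z',UY-(BY+180),degrees=True)
R_rest=M.as_matrix()@R_flat
BC=np.array([.514,.3815,0]);RM=np.array([.5447,.1277,.0836])
E
python3 - <<'E'
from h import *
print(R_flat,R_rest)
go(R_flat,BC+[0,0,.0245+.10]);go(R_flat,BC+[0,0,.0245])
E
```

```text
[[-0.84744537  0.43208575  0.30844489]
 [ 0.40602779  0.90183253 -0.14778203]
 [-0.34202014  0.         -0.93969262]] [[ 1.41777774e-01  9.87688341e-01  6.61120617e-02]
 [ 8.95149634e-01 -1.56434465e-01  4.17415130e-01]
 [ 4.22618262e-01 -4.99666935e-18 -9.06307787e-01]]
shift [ 0.3146  0.9627 -0.1208] turn [-25.56   1.8  135.16] tcp [0.495 0.391 0.182]
shift [ 0.3146  0.9627 -0.2208] turn [-25.56   1.8  135.16] tcp [0.495 0.391 0.082]
```

Request:
drive_tool:
  moves:
    - [0, 0.3, 0.35, 0.03, -8, 0.5, 42]
    - [0, 0.3, 0.35, 0.03, -8, 0.5, 42]
    - [0, 0.3, 0.35, 0.03, -8, 0.5, 42]
    - [0, 0.3, 0.35, 0.03, -8, 0.5, 42]
    - [0, 0.3, 0.35, 0.03, -8, 0.5, 42]
    - [0, 0.3, 0.35, 0.03, -16, 1, 85]
    - [0, 0.3, 0.35, 0.03, -16, 1, 85]
    - [0, 0.3, 0.35, 0.03, -16, 1, 85]
    - [0, 0.3, 0.35, 0.03, -16, 1, 85]
    - [0, 0.3, 0.35, 0.03, -16, 1, 85]
    - [0, 0.314, 0.962, -0.12, -25.5, 1.8, 135]
    - [0, 0.314, 0.962, -0.12, -25.5, 1.8, 135]
    - [0, 0.314, 0.962, -0.12, -25.5, 1.8, 135]
    - [0, 0.314, 0.962, -0.12, -25.5, 1.8, 135]
    - [0, 0.314, 0.962, -0.12, -25.5, 1.8, 135]
    - [0, 0.314, 0.962, -0.12, -25.5, 1.8, 135]
    - [0, 0.314, 0.962, -0.12, -25.5, 1.8, 135]
    - [0, 0.314, 0.962, -0.12, -25.5, 1.8, 135]
    - [0, 0.314, 0.962, -0.12, -25.5, 1.8, 135]
    - [0, 0.314, 0.962, -0.12, -25.5, 1.8, 135]

```text
time: 2.8
eef_pos: [0.4915, 0.2656, 0.2134]
eef_rot: [0.169, 0.219, 0.96, -0.038]
wrist_force: [0.2, -0.0, -0.4]
grip_width: 0.996
grip_force: 0.0
```

Request:
drive_tool:
  moves:
    - [0, 0, 0, 0, 0, 0, 0]
    - [0, 0, 0, 0, 0, 0, 0]

```text
time: 3.0
eef_pos: [0.4913, 0.2644, 0.2132]
eef_rot: [0.169, 0.218, 0.96, -0.039]
wrist_force: [0.6, -0.7, 0.1]
grip_width: 1.001
grip_force: 0.0
```

```bash
python3 - <<'E'
from h import *
p,R,s=cur();print(s["time"],p,np.round(s["q"],2),s["wrist_force"])
go(R_flat,BC+[0,0,.0245])
p,d,c=cap("scene")
cv2.imwrite("pics/s2.png",cv2.resize(p[70:250,250:430],None,fx=3.3,fy=3.3,interpolation=2)[...,::-1])
E
```

```text
3.0 [0.49134338 0.26438011 0.21316098] [ 0.52  0.35  1.84 -0.41  0.79 -0.34] [ 0.62186952 -0.68133014  0.12761368]
shift [ 0.0038  0.1261 -0.1313] turn [ 0.01 -0.07  0.01] tcp [0.495 0.391 0.082]
```

View pics/s2.png

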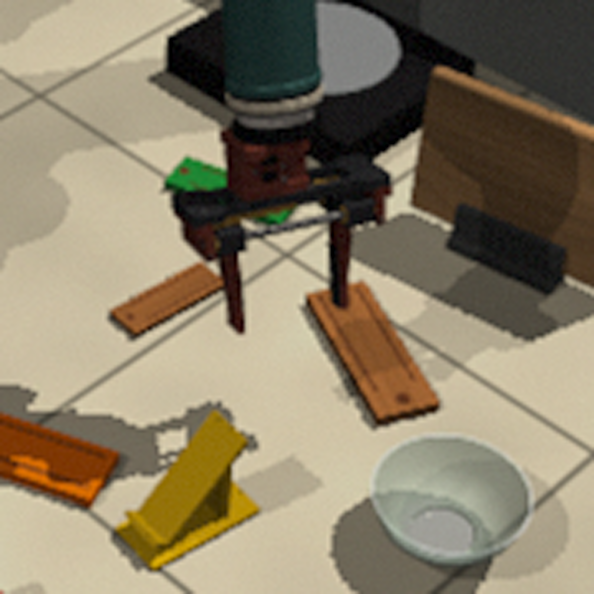

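The large brown board lies at crop (370,350), with its spot at (402,398). The gripper is short of it and not over it yet, and the way is clear.

Request:
drive_tool:
  moves:
    - [0, 0.004, 0.126, -0.03, 0, 0, 0]
    - [0, 0.004, 0.126, -0.03, 0, 0, 0]
    - [0, 0.004, 0.126, -0.06, 0, 0, 0]
    - [0, 0.004, 0.126, -0.09, 0, 0, 0]
    - [0, 0.004, 0.126, -0.09, 0, 0, 0]
    - [0, 0.004, 0.126, -0.09, 0, 0, 0]

```text
time: 3.65
eef_pos: [0.4959, 0.3873, 0.1239]
eef_rot: [0.169, 0.22, 0.96, -0.04]
wrist_force: [-0.1, 0.4, -0.0]
grip_width: 1.001
grip_force: 0.0
```

```bash
python3 - <<'E'
from h import *
go(R_flat,BC+[0,0,.0245])
p,d,c=cap("scene")
cv2.imwrite("pics/s3.png",cv2.resize(p[90:220,290:420],None,fx=4.5,fy=4.5,interpolation=2)[...,::-1])
E
```

```text
shift [-0.0007  0.0032 -0.0421] turn [ 0.06 -0.09  0.27] tcp [0.495 0.391 0.082]
```

View pics/s3.png

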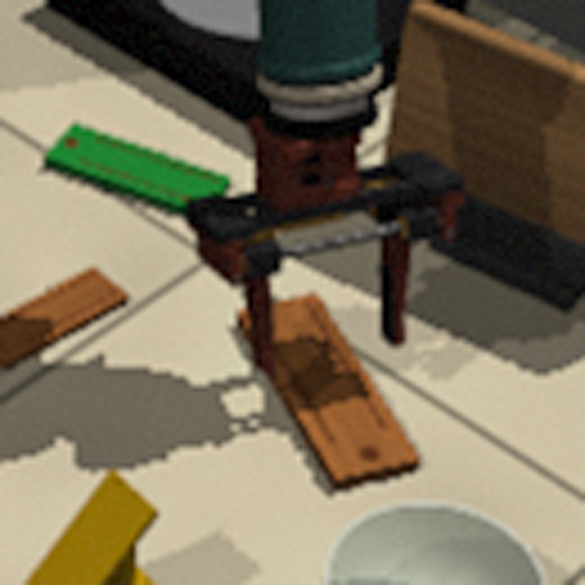

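The fingers straddle the board, with the near tip at crop (262,372) and the far tip at (393,340). Once down, they will clear its edges about equally.

Request:
drive_tool:
  moves:
    - [0, 0, 0.003, -0.022, 0, 0, 0]
    - [0, 0, 0.003, -0.042, 0, 0, 0]
    - [0, 0, 0.003, -0.042, 0, 0, 0]
    - [255, 0, 0.003, -0.042, 0, 0, 0]
    - [255, 0, 0.003, -0.042, 0, 0, 0]
    - [255, 0, 0.003, -0.042, 0, 0, 0]
    - [255, 0, 0.003, -0.042, 0, 0, 0]
    - [255, 0, 0.003, -0.042, 0, 0, 0]
    - [255, 0, 0.003, -0.042, 0, 0, 0]
    - [255, 0, 0.003, -0.042, 0, 0, 0]

```text
time: 4.7
eef_pos: [0.4964, 0.3928, 0.083]
eef_rot: [0.17, 0.22, 0.96, -0.038]
wrist_force: [-0.6, -1.0, 6.9]
grip_width: 0.723
grip_force: 30.0
```

```bash
python3 - <<'E'
from h import *
p,R,s=cur();print(s["time"],np.round(p,4),p+R[:,2]*.061,s["wrist_force"],s["grip_width"])
go(R_flat,BC+[0,0,.0245])
E
```

```text
4.7 [0.4964 0.3928 0.083 ] [0.5152388  0.38380102 0.02570738] [-0.63470155 -0.95869553  6.88776036] 0.723412667592166
shift [-0.0012 -0.0023 -0.0012] turn [-0.08  0.09  0.15] tcp [0.495 0.391 0.082]
```

```bash
python3 - <<'E'
from h import *
n=np.array([*(-u[:2]*.7071),.7071]);up=np.array([*(u[:2]*.7071),.7071])
g=RM+n*(.0257+.004)+up*.004
go(R_rest,g);go(R_rest,g+n*.05+Z*.05)
E
```

```text
shift [ 0.0415 -0.3085  0.0797] turn [ 42.57  22.41 -69.18] tcp [0.538 0.084 0.163]
shift [ 0.0359 -0.3434  0.1651] turn [ 42.57  22.41 -69.18] tcp [0.532 0.049 0.248]
```

Request:
drive_tool:
  moves:
    - [255, 0, 0, 0.04, 0, 0, 0]
    - [255, 0, 0, 0.08, 0, 0, 0]
    - [255, 0, 0, 0.12, 0, 0, 0]
    - [255, 0, 0, 0.13, 0, 0, 0]
    - [255, 0, 0, 0.13, 0, 0, 0]

```text
time: 5.2
eef_pos: [0.4964, 0.3931, 0.2137]
eef_rot: [0.17, 0.22, 0.96, -0.037]
wrist_force: [0.5, -0.0, -1.9]
grip_width: 0.725
grip_force: 30.0
```

```bash
python3 - <<'E'
from h import *
n=np.array([*(-u[:2]*.7071),.7071]);up=np.array([*(u[:2]*.7071),.7071])
g=RM+n*(.0257+.004)+up*.004
go(R_rest,g+n*.05+Z*.05);print(arm.read_state()["grip_width"])
E
```

```text
shift [ 0.0359 -0.3437  0.0344] turn [ 42.52  22.52 -69.12] tcp [0.532 0.049 0.248]
0.7245319545924832
```

Request:
drive_tool:
  moves:
    - [255, 0.018, -0.17, 0.04, 42.5, 22.5, -69.1]
    - [255, 0.018, -0.17, 0.04, 42.5, 22.5, -69.1]
    - [255, 0.018, -0.17, 0.04, 42.5, 22.5, -69.1]
    - [255, 0.018, -0.17, 0.04, 42.5, 22.5, -69.1]
    - [255, 0.018, -0.17, 0.04, 42.5, 22.5, -69.1]
    - [255, 0.018, -0.17, 0.04, 42.5, 22.5, -69.1]
    - [255, 0.036, -0.344, 0.034, 42.5, 22.5, -69.1]
    - [255, 0.036, -0.344, 0.034, 42.5, 22.5, -69.1]
    - [255, 0.036, -0.344, 0.034, 42.5, 22.5, -69.1]
    - [255, 0.036, -0.344, 0.034, 42.5, 22.5, -69.1]
    - [255, 0.036, -0.344, 0.034, 42.5, 22.5, -69.1]
    - [255, 0.036, -0.344, 0.034, 42.5, 22.5, -69.1]
    - [255, 0.036, -0.344, 0.034, 42.5, 22.5, -69.1]
    - [255, 0.036, -0.344, 0.034, 42.5, 22.5, -69.1]
    - [255, 0.036, -0.344, 0.034, 42.5, 22.5, -69.1]

```text
time: 6.7
eef_pos: [0.5314, 0.0498, 0.2456]
eef_rot: [-0.142, 0.741, 0.636, 0.164]
wrist_force: [-1.0, 0.6, -1.3]
grip_width: 0.72
grip_force: 30.0
```

```bash
python3 - <<'E'
from h import *
n=np.array([*(-u[:2]*.7071),.7071]);up=np.array([*(u[:2]*.7071),.7071])
g=RM+n*(.0257+.004)+up*.004
go(R_rest,g+n*.05+Z*.05);go(R_rest,g+n*.02);go(R_rest,g);print(arm.read_state()["q"])
p,d,c=cap("scene")
cv2.imwrite("pics/s4.png",cv2.resize(p[100:260,220:400],None,fx=3.5,fy=3.5,interpolation=2)[...,::-1])
P=pts(d,c);h=cv2.cvtColor(p,cv2.COLOR_RGB2HSV)
m=(h[...,0]>5)&(h[...,0]<17)&(h[...,1]>90)&(h[...,2]>80)
q=P[m&np.all((P>[.4,-.1,.1])&(P<[.7,.25,.4]),-1)];c0=np.median(q,0)
q=q[np.linalg.norm(q-c0,axis=1)<.12];c0=q.mean(0);U,S,V=np.linalg.svd(q-c0)
print(len(q),c0,V, (q-c0)@V[0].min() if 0 else np.percentile((q-c0)@V[0],[1,99]))
E
```

```text
shift [ 0.0009 -0.0005  0.0025] turn [-0.07 -0.13 -0.33] tcp [0.532 0.049 0.248]
shift [ 0.0043  0.0205 -0.0688] turn [-0.07 -0.13 -0.33] tcp [0.536 0.07  0.177]
shift [ 0.0065  0.0345 -0.0829] turn [-0.07 -0.13 -0.33] tcp [0.538 0.084 0.163]
[-0.28121203  0.34103656  1.78462082  0.48301029  1.12760674 -0.36434396]
586 [0.53671202 0.06851705 0.17085507] [[ 0.12669255  0.69192636  0.71076501]
 [-0.88462015  0.40298719 -0.23462421]
 [ 0.44877187  0.59903191 -0.66314748]] [-0.07190743  0.09637918]
```

View pics/s4.png

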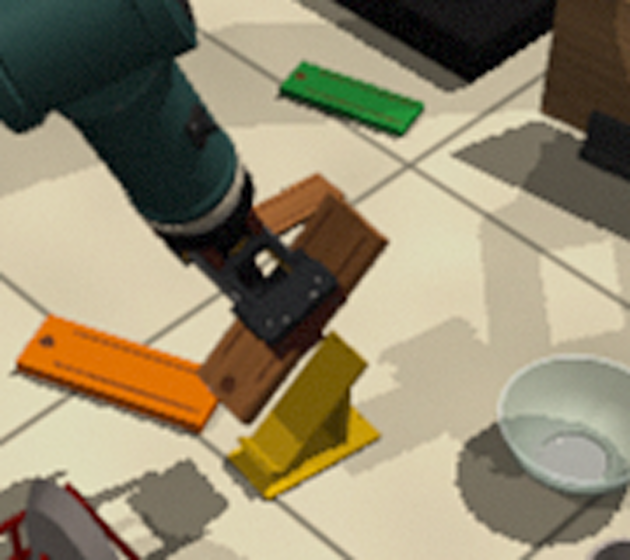

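The board is held parallel to the rest (crop (300,310) above (305,405)), with its spot at the lower end. Now I lower it along the face normal.

Request:
drive_tool:
  moves:
    - [255, 0.002, 0.01, -0.035, 0, 0, 0]
    - [255, 0.004, 0.02, -0.068, 0, 0, 0]
    - [255, 0.004, 0.02, -0.068, 0, 0, 0]
    - [255, 0.005, 0.026, -0.074, 0, 0, 0]
    - [255, 0.006, 0.03, -0.079, 0, 0, 0]
    - [255, 0.0065, 0.034, -0.083, 0, 0, 0]
    - [255, 0.0065, 0.034, -0.083, 0, 0, 0]

```text
time: 7.45
eef_pos: [0.5384, 0.0827, 0.163]
eef_rot: [-0.142, 0.741, 0.635, 0.164]
wrist_force: [-0.1, -0.0, -1.3]
grip_width: 0.73
grip_force: 30.0
```

```bash
python3 - <<'E'
from h import *
n=np.array([*(-u[:2]*.7071),.7071]);up=np.array([*(u[:2]*.7071),.7071])
g=RM+n*(.0257+.004)+up*.004
go(R_rest,g);print(arm.read_state()["wrist_force"])
p,d,c=cap("scene")
cv2.imwrite("pics/s5.png",cv2.resize(p[150:260,240:360],None,fx=5,fy=5,interpolation=2)[...,::-1])
E
```

```text
shift [-0.0006  0.0016 -0.0003] turn [-0.08 -0.09 -0.2 ] tcp [0.538 0.084 0.163]
[-0.05100675 -0.02653936 -1.3270751 ]
```

View pics/s5.png

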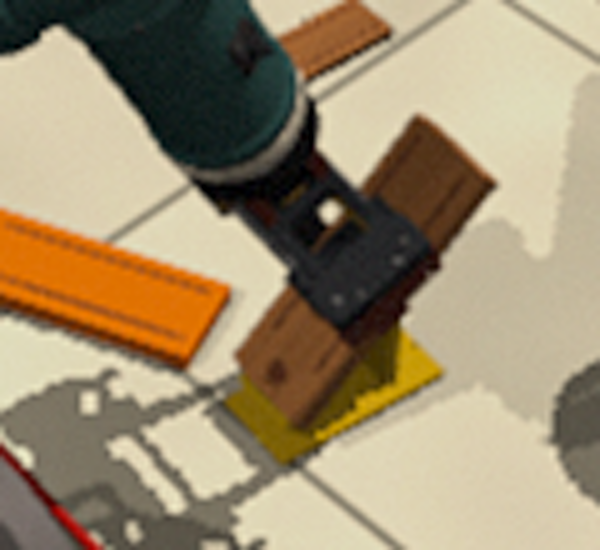

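The board is right above the face with its lower end (crop (270,390)) near the lip. I feel down along the normal for contact.

Request:
drive_tool:
  moves:
    - [255, 0.0002, 0.0015, -0.0015, 0, 0, 0]
    - [255, 0.0004, 0.003, -0.003, 0, 0, 0]
    - [255, 0.0004, 0.003, -0.003, 0, 0, 0]

```text
time: 7.8
eef_pos: [0.5386, 0.0854, 0.1596]
eef_rot: [-0.142, 0.742, 0.635, 0.164]
wrist_force: [-0.2, -0.8, -0.9]
grip_width: 0.724
grip_force: 30.0
```

Request:
drive_tool:
  moves:
    - [255, 0.0002, 0.0015, -0.0015, 0, 0, 0]
    - [255, 0.0002, 0.0015, -0.0015, 0, 0, 0]

```text
time: 8.0
eef_pos: [0.5389, 0.0869, 0.1581]
eef_rot: [-0.142, 0.742, 0.635, 0.164]
wrist_force: [-0.1, 0.5, -1.4]
grip_width: 0.723
grip_force: 30.0
```

Request:
drive_tool:
  moves:
    - [255, 0.0002, 0.0015, -0.0015, 0, 0, 0]
    - [255, 0.0002, 0.0015, -0.0015, 0, 0, 0]

```text
time: 8.2
eef_pos: [0.539, 0.0871, 0.158]
eef_rot: [-0.141, 0.741, 0.635, 0.164]
wrist_force: [-7.2, -12.3, 17.0]
grip_width: 0.726
grip_force: 30.0
```

Request:
drive_tool:
  moves:
    - [255, 0.0002, 0.0015, -0.0015, 0, 0, 0]
    - [255, 0.0002, 0.0015, -0.0015, 0, 0, 0]

```text
time: 8.4
eef_pos: [0.5391, 0.0881, 0.1573]
eef_rot: [-0.141, 0.741, 0.636, 0.164]
wrist_force: [-11.1, -17.5, 27.5]
grip_width: 0.727
grip_force: 30.0
```

Request:
drive_tool:
  moves:
    - [255, -0.0002, -0.0015, 0.0015, 0, 0, 0]
    - [200, -0.0002, -0.0015, 0.0015, 0, 0, 0]
    - [0, -0.0002, -0.0015, 0.0015, 0, 0, 0]
    - [0, -0.0002, -0.0015, 0.0015, 0, 0, 0]
    - [0, -0.0002, -0.0015, 0.0015, 0, 0, 0]
    - [0, -0.0002, -0.0015, 0.0015, 0, 0, 0]
    - [0, -0.0002, -0.0015, 0.0015, 0, 0, 0]
    - [0, -0.0002, -0.0015, 0.0015, 0, 0, 0]

```text
time: 9.2
eef_pos: [0.539, 0.0884, 0.1565]
eef_rot: [-0.142, 0.741, 0.635, 0.164]
wrist_force: [-0.3, -0.1, -0.1]
grip_width: 1.0
grip_force: 0.0
```

Request:
drive_tool:
  moves:
    - [0, -0.0015, -0.008, 0.018, 0, 0, 0]
    - [0, -0.003, -0.017, 0.036, 0, 0, 0]
    - [0, -0.006, -0.033, 0.073, 0, 0, 0]
    - [0, -0.008, -0.05, 0.11, 0, 0, 0]
    - [0, -0.008, -0.06, 0.15, -15, 0, 0]
    - [0, -0.008, -0.06, 0.15, -20, -2, 0]

```text
time: 9.8
eef_pos: [0.535, 0.0252, 0.3125]
eef_rot: [-0.016, 0.754, 0.652, 0.08]
wrist_force: [-0.4, 0.5, -0.2]
grip_width: 0.999
grip_force: 0.0
```

```bash
cat > b.py <<'E'
from h import *
def board(n="scene",lo=(.4,-.05,.03),hi=(.7,.3,.2)):
    p,d,c=cap(n);P=pts(d,c);h=cv2.cvtColor(p,cv2.COLOR_RGB2HSV)
    m=(h[...,0]>3)&(h[...,0]<17)&(h[...,1]>90)&(h[...,2]>60)
    m&=np.all((P>lo)&(P<hi),-1)
    m=cv2.erode(m.astype(np.uint8),np.ones((2,2)))>0
    k,L,S,_=cv2.connectedComponentsWithStats(m.astype(np.uint8))
    i=1+np.argmax(S[1:,4]);q=P[L==i]
    for _ in range(4):
        c0=q.mean(0);V=np.linalg.svd(q-c0,full_matrices=False)[2];e=abs((q-c0)@V[2]);q=q[e<max(.003,2.5*e.std())]
    a=V[0]*np.sign(V[0][2]);nn=V[2]*np.sign(V[2][2]+1e-9);b=np.cross(nn,a)
    ctr=c0+a*np.mean(np.percentile((q-c0)@a,[1,99]))+b*np.mean(np.percentile((q-c0)@b,[1,99]))
    print(n,len(q),"axis",a.round(3),"n",nn.round(3),"ext",np.ptp(np.percentile((q-c0)@a,[1,99])).round(3),np.ptp(np.percentile((q-c0)@b,[1,99])).round(3),"top centre",ctr.round(4),"rms",((q-c0)@nn).std().round(4), "S",S[i])
    return p,ctr,a,nn
E
python3 - <<'E'
from b import *
p=board("scene")[0];board("top");print(arm.read_state()["time"],arm.read_state()["eef_pos"])
cv2.imwrite("pics/s6.png",cv2.resize(p[110:270,210:380],None,fx=3.5,fy=3.5,interpolation=2)[...,::-1])
E
```

```text
scene 838 axis [0.116 0.697 0.707] n [-0.104 -0.7    0.707] ext 0.17 0.059 top centre [0.5483 0.1196 0.0952] rms 0.0015 S [ 289  176   50   60 1084]
top 386 axis [0.112 0.697 0.708] n [-0.104 -0.701  0.706] ext 0.119 0.055 top centre [0.5427 0.1414 0.117 ] rms 0.0016 S [228 182  33  27 533]
9.9 [0.53142804 0.02989522 0.3090293 ]
```

View pics/s6.png

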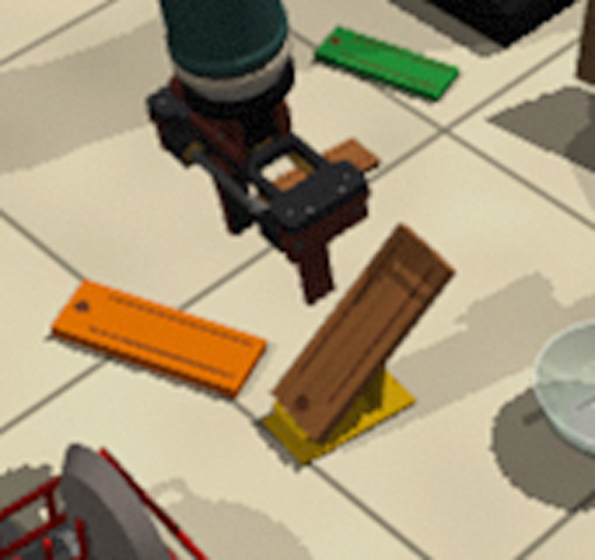

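The board lies straight up the rest with its lower end at the lip (crop (305,410)) and has been let go. I measure its axis at 45°, yaw 81.5°.

```bash
cat >> h.py <<'E'
w2=unit(81.3);A=(w2+Z)/2**.5;N=(Z-w2)/2**.5
TC=np.array([.545,.1215,.0935]);END=TC+.09*A-.007*N
R2=frame(-N,-A)
E
python3 - <<'E'
from h import *
print(R2,END);g=END-.022*A
p,R,s=cur();print(s["q"])
go(R2,g+.12*A);go(R2,g)
E
```

```text
[[-0.98849389  0.10695755 -0.10695755]
 [ 0.15126082  0.69897073 -0.69897073]
 [ 0.         -0.70710678 -0.70710678]] [0.55537488 0.18930016 0.15218986]
[-0.15733393  0.21777074  1.71031525  0.16046064  1.14729325 -0.08310666]
shift [ 0.041   0.2705 -0.0444] turn [-39.7   38.47  86.13] tcp [0.572 0.3   0.265]
shift [ 0.0281  0.1867 -0.1293] turn [-39.7   38.47  86.13] tcp [0.56  0.217 0.18 ]
```

Request:
drive_tool:
  moves:
    - [0, 0.01, 0.08, 0.06, -10, 10, 22]
    - [0, 0.02, 0.13, 0.06, -10, 10, 22]
    - [0, 0.02, 0.13, 0.06, -20, 19, 43]
    - [0, 0.04, 0.2, 0.06, -20, 19, 43]
    - [0, 0.04, 0.27, 0.04, -20, 19, 43]
    - [0, 0.04, 0.27, 0.02, -39.7, 38.5, 86.1]
    - [0, 0.041, 0.27, 0.02, -39.7, 38.5, 86.1]
    - [0, 0.041, 0.27, 0.02, -39.7, 38.5, 86.1]
    - [0, 0.041, 0.27, -0.02, -39.7, 38.5, 86.1]
    - [0, 0.041, 0.27, -0.044, -39.7, 38.5, 86.1]
    - [0, 0.041, 0.27, -0.044, -39.7, 38.5, 86.1]
    - [0, 0.041, 0.27, -0.044, -39.7, 38.5, 86.1]
    - [0, 0.041, 0.27, -0.044, -39.7, 38.5, 86.1]
    - [0, 0.041, 0.27, -0.044, -39.7, 38.5, 86.1]
    - [0, 0.041, 0.27, -0.044, -39.7, 38.5, 86.1]
    - [0, 0.041, 0.27, -0.044, -39.7, 38.5, 86.1]
    - [0, 0.041, 0.27, -0.044, -39.7, 38.5, 86.1]

```text
time: 11.6
eef_pos: [0.5724, 0.2979, 0.2632]
eef_rot: [-0.029, 0.074, 0.92, -0.383]
wrist_force: [-0.2, 0.7, -0.2]
grip_width: 0.999
grip_force: 0.0
```

```bash
python3 - <<'E'
from h import *
g=END-.022*A
p,R,s=cur();print(np.round(s["q"],2),s["time"])
go(R2,g+.12*A);go(R2,g+.05*A);go(R2,g)
p,d,c=cap("scene")
cv2.imwrite("pics/s7.png",cv2.resize(p[70:250,230:410],None,fx=3.3,fy=3.3,interpolation=2)[...,::-1])
E
```

```text
[ 0.61  0.74  1.15 -0.56  1.82 -0.78] 11.6
shift [0.     0.0026 0.0014] turn [0.24 0.11 0.38] tcp [0.572 0.3   0.265]
shift [-0.0075 -0.0464 -0.0481] turn [0.24 0.11 0.38] tcp [0.565 0.252 0.215]
shift [-0.0128 -0.0813 -0.0834] turn [0.24 0.11 0.38] tcp [0.56  0.217 0.18 ]
```

View pics/s7.png

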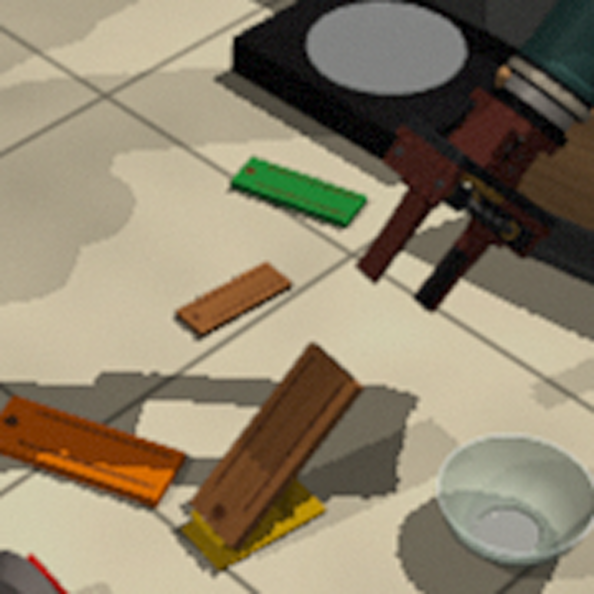

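The fingers line up with the board's upper end (crop (335,365)), and their midpoint (400,290) lies on its axis. I go in and close.

Request:
drive_tool:
  moves:
    - [0, -0.005, -0.025, -0.025, 0.2, 0, 0.3]
    - [0, -0.0075, -0.047, -0.048, 0.2, 0, 0.3]
    - [0, -0.01, -0.065, -0.066, 0.2, 0, 0.3]
    - [0, -0.013, -0.08, -0.083, 0.2, 0, 0.3]
    - [0, -0.013, -0.08, -0.083, 0.2, 0, 0.3]
    - [0, -0.013, -0.08, -0.083, 0.2, 0, 0.3]
    - [255, -0.013, -0.08, -0.083, 0.2, 0, 0.3]
    - [255, -0.013, -0.08, -0.083, 0.2, 0, 0.3]
    - [255, -0.013, -0.08, -0.083, 0.2, 0, 0.3]
    - [255, -0.013, -0.08, -0.083, 0.2, 0, 0.3]
    - [255, -0.013, -0.08, -0.083, 0.2, 0, 0.3]
    - [255, -0.013, -0.08, -0.083, 0.2, 0, 0.3]
    - [255, -0.013, -0.08, -0.083, 0.2, 0, 0.3]
    - [255, -0.013, -0.08, -0.083, 0.2, 0, 0.3]
    - [255, -0.013, -0.08, -0.083, 0.2, 0, 0.3]
    - [255, -0.013, -0.08, -0.083, 0.2, 0, 0.3]

```text
time: 13.25
eef_pos: [0.5587, 0.217, 0.1807]
eef_rot: [-0.029, 0.07, 0.92, -0.385]
wrist_force: [-0.8, -7.2, 5.3]
grip_width: 0.159
grip_force: 30.0
```

```bash
python3 - <<'E'
from h import *
p,R,s=cur();print(np.round(s["q"],2),s["time"],s["wrist_force"])
go(R2,END-.022*A)
E
```

```text
[ 0.53  0.75  1.37 -0.58  1.59 -0.72] 13.25 [-0.75044853 -7.23140514  5.30798156]
shift [ 0.0008 -0.0004 -0.0009] turn [ 0.38  0.02 -0.01] tcp [0.56  0.217 0.18 ]
```

```bash
cat >> h.py <<'E'
RY=-5.0;SH=np.array([.555,-.208,.029])
R3=frame(unit(RY+90),-Z)
E
python3 - <<'E'
from h import *
go(R3,SH+[0,0,.158+.19]);go(R3,np.array([.52,.06,.029+.158+.19]))
E
```

```text
shift [-0.0037 -0.425   0.2573] turn [45.07 -5.34  3.53] tcp [ 0.555 -0.208  0.438]
shift [-0.0387 -0.157   0.2573] turn [45.07 -5.34  3.53] tcp [0.52  0.06  0.438]
```

Request:
drive_tool:
  moves:
    - [255, -0.001, -0.01, 0.015, 0, 0, 0]
    - [255, -0.003, -0.02, 0.04, 0, 0, 0]
    - [255, -0.005, -0.04, 0.08, 0, 0, 0]
    - [255, -0.005, -0.04, 0.12, 0, 0, 0]
    - [255, -0.005, -0.04, 0.16, 0, 0, 0]
    - [255, -0.005, -0.04, 0.18, 0, 0, 0]
    - [255, -0.005, -0.04, 0.18, 0, 0, 0]

```text
time: 13.95
eef_pos: [0.5548, 0.1783, 0.3636]
eef_rot: [-0.025, 0.071, 0.922, -0.381]
wrist_force: [0.6, 0.5, -2.6]
grip_width: 0.157
grip_force: 30.0
```

```bash
python3 - <<'E'
from h import *
go(R3,SH+[0,0,.158+.19]);print(arm.read_state()["q"])
E
```

```text
shift [ 2.000e-04 -3.863e-01  7.440e-02] turn [44.59 -4.94  3.67] tcp [ 0.555 -0.208  0.438]
[ 0.48791059  0.52748597  1.29665422 -0.62381052  1.79837862 -0.91948552]
```

Request:
drive_tool:
  moves:
    - [255, 0, -0.03, 0.074, 44.6, -4.9, 3.7]
    - [255, 0, -0.06, 0.074, 44.6, -4.9, 3.7]
    - [255, 0, -0.1, 0.074, 44.6, -4.9, 3.7]
    - [255, 0, -0.14, 0.074, 44.6, -4.9, 3.7]
    - [255, 0, -0.18, 0.074, 44.6, -4.9, 3.7]
    - [255, 0, -0.22, 0.074, 44.6, -4.9, 3.7]
    - [255, 0, -0.26, 0.074, 44.6, -4.9, 3.7]
    - [255, 0, -0.3, 0.074, 44.6, -4.9, 3.7]
    - [255, 0, -0.34, 0.074, 44.6, -4.9, 3.7]
    - [255, 0, -0.37, 0.074, 44.6, -4.9, 3.7]
    - [255, 0, -0.386, 0.074, 44.6, -4.9, 3.7]
    - [255, 0, -0.386, 0.074, 44.6, -4.9, 3.7]
    - [255, 0, -0.386, 0.074, 44.6, -4.9, 3.7]
    - [255, 0, -0.386, 0.074, 44.6, -4.9, 3.7]

```text
time: 15.35
eef_pos: [0.554, -0.206, 0.4334]
eef_rot: [-0.003, 0.04, 0.999, -0.002]
wrist_force: [0.6, 0.1, -1.8]
grip_width: 0.156
grip_force: 30.0
```

```bash
python3 - <<'E'
from b import *
go(R3,SH+[0,0,.158+.19]);pp,R,s=cur();print(pp.round(4),(pp+R[:,2]*.061).round(4),R.round(3),s["time"])
p,ctr,a,nn=board("scene",(.45,-.32,.17),(.66,-.1,.42))
P=None
pt,d,c=cap("top");P=pts(d,c);h=cv2.cvtColor(pt,cv2.COLOR_RGB2HSV)
np.savez("t8.npz",p=pt,P=P)
m=cv2.inRange(h,(105,120,40),(125,255,255))>0
m&=np.all((P>[.48,-.26,.01])&(P<[.63,-.15,.1]),-1);q=P[m];print("shoe top",len(q),cv2.minAreaRect((q[:,:2]*1000).astype(np.float32)) if len(q)>4 else 0)
x=cv2.resize(p[130:350,140:320],None,fx=2.6,fy=2.6,interpolation=2)[:572]
y=cv2.resize(pt[150:250,300:400],None,fx=3.3,fy=3.3,interpolation=2);y=np.vstack([y,np.zeros((572-330,330,3),np.uint8)])
cv2.imwrite("pics/s8.png",np.hstack([x,y])[...,::-1])
E
```

```text
shift [ 0.001  -0.002   0.0046] turn [ 0.17 -0.3  -0.38] tcp [ 0.555 -0.208  0.438]
[ 0.554  -0.206   0.4334] [ 0.5537 -0.2062  0.3724] [[-0.997  0.081 -0.005]
 [ 0.081  0.997 -0.003]
 [ 0.005 -0.003 -1.   ]] 15.35
scene 158 axis [ 0.093 -0.002  0.996] n [-0.092 -0.996  0.006] ext 0.109 0.032 top centre [ 0.5577 -0.2155  0.2879] rms 0.0006 S [208 210  11  32 158]
shoe top 1 0
```

View pics/s8.png

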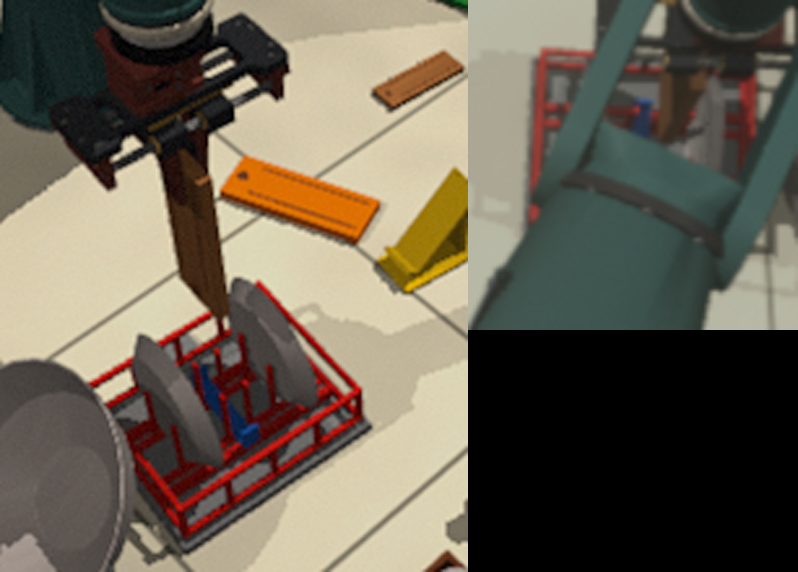

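The board hangs above the middle slot (bottom end at crop (215,310)), between the plates and over the blue shoe (225,405). In the scene camera, board mid and slot mid agree at y ≈ -0.2085. I still need its tilt and offset along the slot.

```bash
python3 - <<'E'
from h import *
p,d,c=cap("scene");P=pts(d,c);h=cv2.cvtColor(p,cv2.COLOR_RGB2HSV).astype(int)
nn=np.array([-.092,-.996,.006]);nn/=np.linalg.norm(nn);c0=np.array([.5577,-.2155,.2879])
m=(abs((P-c0)@nn)<.006)&np.all((P>[.48,-.25,.17])&(P<[.64,-.18,.36]),-1)&(h[...,0]<25)
q=P[m];x=unit(-5.3);X=(q-c0)@x;z=q[:,2]
print(len(q))
for lo in np.arange(.20,.36,.02):
    i=(z>=lo)&(z<lo+.02)
    if i.sum()>3: print(round(lo+.01,3),i.sum(),X[i].min().round(4),X[i].max().round(4))
print(cv2.minAreaRect((np.c_[X,z]*1000).astype(np.float32)),z.min())
# shoe & rack x in the scene camera
b=(h[...,0]>100)&(h[...,0]<128)&(h[...,1]>110)&np.all((P>[.48,-.26,.02])&(P<[.63,-.15,.06]),-1)
S=P[b];print("shoe x",np.percentile((S-c0)@x,[1,99]),"y",np.median(S[:,1]),len(S))
E
```

```text
589
0.21 24 -0.0311 0.0293
0.23 79 -0.0369 0.0285
0.25 84 -0.0371 0.0289
0.27 86 -0.0347 0.0291
0.29 83 -0.035 0.0281
0.31 98 -0.0353 0.0294
0.33 79 -0.0355 0.0296
0.35 56 -0.0351 0.0294
((-3.7418289184570312, 285.9880065917969), (147.53746032714844, 66.47395324707031), 89.87358093261719) 0.21219257332873354
shoe x [-0.04768166  0.04531758] y -0.20826187569448523 162
```

Request:
drive_tool:
  moves:
    - [255, 0.002, 0, -0.03, 0, 0, 0]
    - [255, 0.002, 0, -0.06, 0, 0, 0]
    - [255, 0.002, 0, -0.09, 0, 0, 0]
    - [255, 0.002, 0, -0.1, 0, 0, 0]
    - [255, 0.002, 0, -0.1, 0, 0, 0]
    - [255, 0.002, 0, -0.1, 0, 0, 0]

```text
time: 16.1
eef_pos: [0.5567, -0.2076, 0.3349]
eef_rot: [-0.001, 0.041, 0.999, -0.002]
wrist_force: [-0.1, 0.1, -1.2]
grip_width: 0.161
grip_force: 30.0
```

```bash
python3 - <<'E'
from h import *
pp,R,s=cur();print(pp.round(4),R[:,2].round(4),R[:,1].round(3),s["wrist_force"],s["time"])
p,d,c=cap("scene");P=pts(d,c);h=cv2.cvtColor(p,cv2.COLOR_RGB2HSV).astype(int)
m=np.all((P>[.52,-.225,.13])&(P<[.60,-.204,.25]),-1)&(h[...,0]<25)&(h[...,1]>80)
q=P[m]
for _ in range(4):
    c0=q.mean(0);V=np.linalg.svd(q-c0)[2][2];e=abs((q-c0)@V);q=q[e<max(.0025,2*e.std())]
V*=-np.sign(V[1])
print(len(q),c0,V,e.std())
# mid-plane y at slot centre, z=.06 and .12
for z in(.06,.12): print(z,c0[1]-(V[0]*(.557-c0[0])+V[2]*(z-c0[2]))/V[1]+.007)
E
```

```text
[ 0.5567 -0.2076  0.3349] [-0.0032 -0.0048 -1.    ] [ 0.081  0.997 -0.005] [-0.13380761  0.09067707 -1.24792459] 16.1
312 [ 0.56072732 -0.21716477  0.18902623] [-0.04728014 -0.99887516  0.00360714] 0.0005598119113021919
0.06 -0.2104542876375925
0.12 -0.21023761545399136
```

Request:
drive_tool:
  moves:
    - [255, 0, 0.002, -0.01, 0, 0, 0]
    - [255, 0, 0.002, -0.02, 0, 0, 0]
    - [255, 0, 0.002, -0.03, 0, 0, 0]
    - [255, 0, 0.002, -0.03, 0, 0, 0]

```text
time: 16.55
eef_pos: [0.555, -0.2052, 0.3016]
eef_rot: [-0.004, 0.041, 0.999, -0.001]
wrist_force: [-0.4, -0.2, -0.3]
grip_width: 0.154
grip_force: 30.0
```

Request:
drive_tool:
  moves:
    - [255, 0, 0, -0.015, 0, 0, 0]
    - [255, 0, 0, -0.03, 0, 0, 0]
    - [255, 0, 0, -0.045, 0, 0, 0]
    - [255, 0, 0, -0.045, 0, 0, 0]

```text
time: 16.95
eef_pos: [0.5549, -0.2052, 0.2566]
eef_rot: [-0.004, 0.041, 0.999, -0.001]
wrist_force: [0.3, 0.2, -1.9]
grip_width: 0.158
grip_force: 30.0
```

Request:
drive_tool:
  moves:
    - [255, 0, 0, -0.002, 0, 0, 0]
    - [255, 0, 0, -0.004, 0, 0, 0]
    - [255, 0, 0, -0.004, 0, 0, 0]

```text
time: 17.25
eef_pos: [0.5563, -0.2058, 0.2551]
eef_rot: [-0.002, 0.041, 0.999, -0.002]
wrist_force: [-0.3, -0.2, -1.8]
grip_width: 0.16
grip_force: 30.0
```

Request:
drive_tool:
  moves:
    - [255, 0, 0, -0.0015, 0, 0, 0]
    - [255, 0, 0, -0.0015, 0, 0, 0]

```text
time: 17.45
eef_pos: [0.5561, -0.2057, 0.2534]
eef_rot: [-0.002, 0.041, 0.999, -0.002]
wrist_force: [-0.5, 0.5, -1.3]
grip_width: 0.156
grip_force: 30.0
```

Request:
drive_tool:
  moves:
    - [255, 0, 0, -0.0015, 0, 0, 0]
    - [255, 0, 0, -0.0015, 0, 0, 0]

```text
time: 17.65
eef_pos: [0.556, -0.2056, 0.2515]
eef_rot: [-0.002, 0.041, 0.999, -0.002]
wrist_force: [-0.9, 0.1, -0.4]
grip_width: 0.157
grip_force: 30.0
```

Request:
drive_tool:
  moves:
    - [255, 0, 0, -0.0015, 0, 0, 0]
    - [255, 0, 0, -0.0015, 0, 0, 0]

```text
time: 17.85
eef_pos: [0.5561, -0.2057, 0.2503]
eef_rot: [-0.002, 0.041, 0.999, -0.002]
wrist_force: [-1.1, -0.7, 0.9]
grip_width: 0.162
grip_force: 30.0
```

Request:
drive_tool:
  moves:
    - [255, 0, 0, -0.0015, 0, 0, 0]
    - [255, 0, 0, -0.0015, 0, 0, 0]

```text
time: 18.05
eef_pos: [0.5562, -0.2058, 0.2503]
eef_rot: [-0.002, 0.041, 0.999, -0.002]
wrist_force: [-3.3, 2.2, 11.0]
grip_width: 0.157
grip_force: 30.0
```

Request:
drive_tool:
  moves:
    - [255, 0, 0, -0.0015, 0, 0, 0]
    - [255, 0, 0, -0.0015, 0, 0, 0]

```text
time: 18.25
eef_pos: [0.5565, -0.2058, 0.2502]
eef_rot: [-0.001, 0.041, 0.999, -0.003]
wrist_force: [-5.1, 2.4, 20.7]
grip_width: 0.159
grip_force: 30.0
```

Request:
drive_tool:
  moves:
    - [255, 0, 0, 0.0025, 0, 0, 0]
    - [255, 0, 0, 0.0025, 0, 0, 0]
    - [165, 0, 0, 0.0025, 0, 0, 0]
    - [165, 0, 0, 0.0025, 0, 0, 0]
    - [165, 0, 0, 0.0025, 0, 0, 0]
    - [165, 0, 0, 0.0025, 0, 0, 0]

```text
time: 18.85
eef_pos: [0.5559, -0.2056, 0.2492]
eef_rot: [-0.003, 0.041, 0.999, -0.002]
wrist_force: [-1.0, -1.1, -0.5]
grip_width: 0.353
grip_force: 0.0
```

Request:
drive_tool:
  moves:
    - [165, 0, 0, 0.01, 0, 0, 0]
    - [165, 0, 0, 0.025, 0, 0, 0]
    - [165, 0, 0, 0.05, 0, 0, 0]
    - [165, 0, 0, 0.09, 0, 0, 0]
    - [165, 0, 0, 0.13, 0, 0, 0]
    - [165, 0, 0, 0.15, 0, 0, 0]
    - [165, 0, 0, 0.15, 0, 0, 0]
    - [165, 0, 0, 0.15, 0, 0, 0]

```text
time: 19.65
eef_pos: [0.5559, -0.2055, 0.3997]
eef_rot: [-0.002, 0.041, 0.999, -0.002]
wrist_force: [-0.2, 0.6, -0.8]
grip_width: 0.349
grip_force: 0.0
```

```bash
python3 - <<'E'
from h import *
print(arm.read_state()["time"],arm.read_state()["wrist_force"])
p,d,c=cap("scene");P=pts(d,c);h=cv2.cvtColor(p,cv2.COLOR_RGB2HSV).astype(int)
m=np.all((P>[.51,-.235,.10])&(P<[.61,-.19,.25]),-1)&(h[...,0]<25)&(h[...,1]>80)
q=P[m];print(len(q),q.min(0),q.max(0))
for _ in range(4):
    c0=q.mean(0);V=np.linalg.svd(q-c0)[2][2];e=abs((q-c0)@V);q=q[e<max(.0025,2*e.std())]
print(c0,V*-np.sign(V[1]),len(q))
x=unit(-5);X=(q-[.557,-.2083,0])@x
for lo in(.12,.14,.16,.18): 
    i=(q[:,2]>lo)&(q[:,2]<lo+.02);print(lo,i.sum(),X[i].min() if i.any() else 0,X[i].max() if i.any() else 0)
cv2.imwrite("pics/s9.png",cv2.resize(p[170:350,150:330],None,fx=3.3,fy=3.3,interpolation=2)[...,::-1])
E
```

```text
19.65 [-0.21396424  0.58113016 -0.82549045]
541 [ 0.52269375 -0.21900511  0.10020222] [ 0.58972167 -0.19912386  0.21339641]
[ 0.55801237 -0.21503628  0.1571127 ] [-0.03972829 -0.99896345  0.02221897] 291
0.12 55 -0.02789931905235836 0.030315590810849082
0.14 56 -0.03279260212369725 0.03215153856298916
0.16 47 -0.02825475300431418 0.0303471961357644
0.18 37 -0.026936895035447585 0.03042180503964633
```

View pics/s9.png

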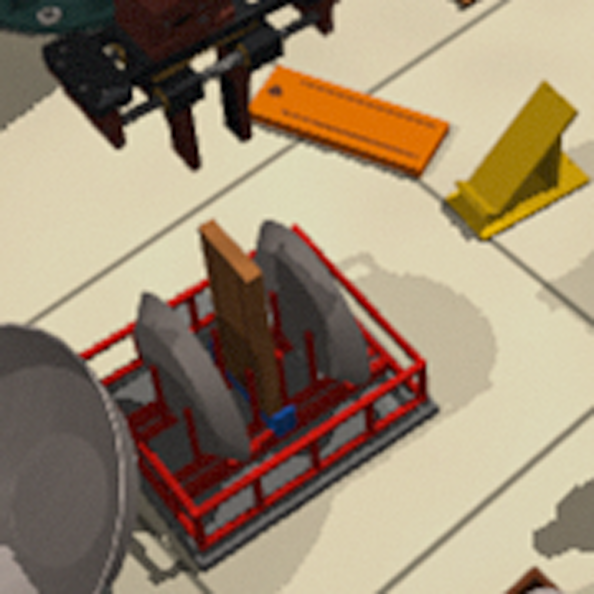

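The board stands upright in the shoe slot (crop (240,310)) with its top about 0.21 m above the counter. It is centred, leans about 1.3°, and the gripper is clear of it.

```bash
python3 -c "
from rig import arm
print(arm.sign_off())"
```

```text
the job is handed in; nothing more can be done
None
```

I laid the board on the yellow rest and let go, then took it by its upper end and lowered it onto the blue shoe. It stood upright there, released, when I handed the job in at about 20 s; the verdict was not shown.

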